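Pack the sold jade set into its travel tray

TASK

The pale green jade set has been sold: pack its four pieces - bangle, brooch, ring and pendant - into the wooden travel tray, each lying flat, the same way up as now, inside the recess made for it (big round for the bangle, long for the brooch, small round for the ring, square for the pendant). Set them down rather than dropping or flinging them, and leave the coral red ring and the coral red brooch lying where they are.

Things in the scene. Friction and masses are not known exactly. Their poses are not given: they have to be found in the camera images.
- jade_bangle: Bangle of pale green jade, outer diameter 70 mm, inner diameter 52 mm (wall 9 mm), 14 mm high, lying flat on the table, about 60 g. Origin: centre of the underside; z up along its axis.
- jade_brooch: Brooch with pale green jade stones, 64 mm long (x), 20 mm wide (y), 14 mm high, brass bar with a rectangular stone 26 x 18 mm (flat sides along x, its brass setting 28 x 20 x 6 mm under it) in the middle and a round stone 19 mm across and 10.5 mm high at either end. Lies face up on the table. Origin: centre of the underside; z up. The two ends are alike. About 35 g.
- jade_ring: Finger ring, pale green jade band and stone joined by a brass collar, lying on its side on the table: upright-walled band, outer diameter 25 mm, 12 mm high, with the stone (15 mm across, 15 mm high) at its +x side; 33 mm long over band and stone. Origin: on the table, in the middle of that length; the band's axis is vertical and 4 mm to the -x side of the origin; z up. About 25 g.
- jade_pendant: Square pendant, pale green jade in brass with a white pearl in the middle, 36 x 36 x 12 mm (pearl to 16.5 mm), sides along its x and y; a thin brass loop stands out 10 mm at its +x side, more than 7 mm above the underside. Lies face up on the table, about 40 g. Origin: centre of the square's underside; z up.
- coral_ring: Not part of the set: finger ring, coral red band and stone joined by a brass collar, lying on its side on the table: upright-walled band, outer diameter 25 mm, 12 mm high, with the stone (15 mm across, 15 mm high) at its +x side; 33 mm long over band and stone. Origin: on the table, in the middle of that length; the band's axis is vertical and 4 mm to the -x side of the origin; z up.
- coral_brooch: Not part of the set: brooch with coral red stones, 64 mm long (x), 20 mm wide (y), 14 mm high, brass bar with a rectangular stone 26 x 18 mm (flat sides along x, its brass setting 28 x 20 x 6 mm under it) in the middle and a round stone 19 mm across and 10.5 mm high at either end. Lies face up on the table. Origin: centre of the underside; z up. The two ends are alike.
- insert_bangle: Place of the bangle: big round recess, 86 mm across, in the middle. Charcoal foam insert 96 x 96 x 14 mm, recess 5 mm deep with cream floor. Fixed in the wooden travel tray (four inserts, 2 x 2, centres 98 mm apart; tray rim 5 mm wide, 18 mm above the table). Origin: centre of its underside, 5 mm above the table; recess floor at z = 9 mm, top at 14 mm; x and y along its sides.
- insert_brooch: Place of the brooch: long recess, 82 mm along x by 38 mm along y, in the middle. Charcoal foam insert 96 x 96 x 14 mm, recess 5 mm deep with cream floor. Fixed in the wooden travel tray (four inserts, 2 x 2, centres 98 mm apart; tray rim 5 mm wide, 18 mm above the table). Origin: centre of its underside, 5 mm above the table; recess floor at z = 9 mm, top at 14 mm; x and y along its sides.
- insert_ring: Place of the ring: small round recess, 50 mm across, in the middle. Charcoal foam insert 96 x 96 x 14 mm, recess 5 mm deep with cream floor. Fixed in the wooden travel tray (four inserts, 2 x 2, centres 98 mm apart; tray rim 5 mm wide, 18 mm above the table). Origin: centre of its underside, 5 mm above the table; recess floor at z = 9 mm, top at 14 mm; x and y along its sides.
- insert_pendant: Place of the pendant: square recess, 54 x 54 mm, in the middle. Charcoal foam insert 96 x 96 x 14 mm, recess 5 mm deep with cream floor. Fixed in the wooden travel tray (four inserts, 2 x 2, centres 98 mm apart; tray rim 5 mm wide, 18 mm above the table). Origin: centre of its underside, 5 mm above the table; recess floor at z = 9 mm, top at 14 mm; x and y along its sides.

How it is judged:
At the end, for the whole second after the job is handed in: Each jade piece lies face up on the floor of its own recess (centre within 12 mm of the insert's, underside 6 to 11 mm above the insert's underside, tilt under 0.06 rad), at rest and released; coral ring and brooch lie flat within 15 mm of where they were (horizontal distance between jade_bangle and insert_bangle below 0.012 m and z of jade_bangle in the frame of insert_bangle between 0.006 and 0.011 m and angle between each of jade_bangle, jade_brooch, jade_ring, jade_pendant, coral_ring, coral_brooch's own z axis and vertical below 0.06 rad and linear speed of each of jade_bangle, jade_brooch, jade_ring, jade_pendant below 0.02 m/s and contact force between each of jade_bangle, jade_brooch, jade_ring, jade_pendant and the fingers below 0.05 N and horizontal distance between jade_brooch and insert_brooch below 0.012 m and z of jade_brooch in the frame of insert_brooch between 0.006 and 0.011 m and horizontal distance between jade_ring and insert_ring below 0.012 m and z of jade_ring in the frame of insert_ring between 0.006 and 0.011 m and horizontal distance between jade_pendant and insert_pendant below 0.012 m and z of jade_pendant in the frame of insert_pendant between 0.006 and 0.011 m and distance of each of coral_ring, coral_brooch from where it was at the start of the episode below 0.015 m); the robot touches nothing.
It fails at once if a jade piece is dropped or flung (faster than 0.75 m/s while no finger touches it: a free fall of about 3 cm) ((linear speed of jade_bangle above 0.75 m/s and contact force between jade_bangle and the fingers below 0.02 N) or (linear speed of jade_brooch above 0.75 m/s and contact force between jade_brooch and the fingers below 0.02 N) or (linear speed of jade_ring above 0.75 m/s and contact force between jade_ring and the fingers below 0.02 N) or (linear speed of jade_pendant above 0.75 m/s and contact force between jade_pendant and the fingers below 0.02 N)).
It fails at once if the coral ring or the coral brooch is moved more than 15 mm (distance of any of coral_ring, coral_brooch from where it was at the start of the episode above 0.015 m).
It also fails if it takes over 106 s, if anything falls off the work surface, if the arm or the gripper's body presses on something with over 40 N, if the wrist force passes 120 N, or if a joint passes its speed limit or range.

ROBOT

A 7-joint arm with a two-finger parallel gripper is mounted at the origin on the work surface. World frame = base frame: x ahead of the robot, y to its left, z up, the work surface at z = 0. Lengths are in m, angles in rad, forces in N, time in s.
With the tool pointing down it reaches from about 0.375 to 0.925 m from the base axis. Payload 3.1 kg.
Tool frame: the origin (TCP) lies midway between the tips of the shut fingers; the grasp point (between the pads) lies 19 mm behind it; z points along the fingers, y is the line along which they close (so a half turn about z gives the same grasp; the last joint's range is limited). The gripper opens to 85 mm and grips with 20 to 120 N. Pads are 22 mm wide; open, the fingers measure 114 mm over their backs; the gripper's body (76 mm by 85 mm) begins 54 mm behind the grasp point. The pads swing forward as they close: fully open they stand 13 mm farther back than shut.
Start: joints at [-1.285, 0.383, 0.044, 1.598, -0.018, 1.161, -0.05], TCP at [0.243, 0.603, 0.231] pointing down, gripper open.
Joint ranges: [-2.61, 2.61], [-0.41, 2.15], [-1.48, 1.57], [0, 2.5], [-1.57, 4.71], [0.05, 1.97], [-2.85, 2.85]. Speed limits (rad/s): [2.79, 2.79, 3.14, 3.14, 3.14, 3.14, 3.14].

INTERFACE

Orientations are given as [roll, pitch, yaw] about the fixed x, y, z axes, in that order (R = Rz(yaw) Ry(pitch) Rx(roll)).
In Python, from bench import * gives the robot as it stands.
- The arm moves only by the shell command python3 -m crank 'ROWS' [FORCE]. ROWS is a JSON object of lists of equal length, an entry for each row: "delta_pos": the shift along the tool's x, y, z in mm, a list of three; "rotation": the turn, a rotation vector about the tool's x, y, z in rad, a list of three; "hand": the finger opening in mm, from 0 to 85.4. A call has 1 to 12 rows; each row shifts and turns the commanded pose from where the row before left it, along the tool's axes as they then stand; what a row does not reach is not made up. A row lasts 1/10 s, in which the tool goes at most 50 mm and 8.59 degrees, less where a joint would pass 70% of its speed; a pose out of reach is approached as far as the arm can. A call is refused whole if a number of a shift passes 50 or a number of a turn 0.15, either way. A call with a gripper value outside its range is refused whole. The fingers move at their own pace and stop on an object; FORCE is the grip in N (left out, the last holds). Time passes only in rows, so rows that do not move let the fingers close. It gives the time, the measured TCP pose, the force, the opening and the grip force at its end, in the units of the state.
- get_state(): the state, without advancing time (a new reading comes with each control period).
- read_camera(name): name is "scene" or "side" or "wrist"; returns the picture (384x512x3 uint8, red, green, blue); there is no depth.
- camera_model(name): a dict with "intrinsics" (3x3 intrinsics, pixels), "eye" and "attitude" of the camera in the world. Camera axes: x right, y down, z forward; pixel columns grow to the right and rows downward; lengths in m; the calibration is good to about 2 mm. The wrist camera is an equidistant fisheye: a pixel r from the principal point sees the ray r / f radians off the axis. A picture is of the moment at which its call begins: read the wrist's pose just before it. camera_model takes no time and is no camera call; for the wrist camera it gives the pose at the moment of the call.
- hand_in(): hands the job in; it is judged then, once.
The state is a dict: "time_s": time; "joint_pos": joint angles; "joint_velocities": joint speeds; "joint_efforts": joint torques, N m; "ee_pos": TCP position; "ee_rot": TCP orientation; "force": force on the tool from outside, world axes, zero at the start; "moment": the same for the moment, N m; "grip_width": opening from 0.0 (shut) to 1.0 (fully open); "finger_force": force on a finger pad.
Only numpy, scipy, OpenCV 4.12 (cv2) and the standard library are available. Lean on these libraries where they do the work, as an engineer would, in place of code of your own. Each camera call takes 0.05 s, during which the arm holds its last target. There are 200 camera calls.

## Working session

There is one attempt and no reset: what is moved stays moved. The work goes in short steps, Python scripts to look and compute and a shell command to move; the robot and the scene stay as the last step left them, time stands still between calls to the robot, and variables do not carry over. Pictures are saved under pics/ and viewed, at most 14 in all, crops included, and the job is handed in when it is done.

```bash
mkdir -p pics; ls; python3 - <<'E'
from bench import *
import cv2, numpy as np
s=get_state(); print({k:s[k] for k in('time_s','ee_pos','ee_rot','grip_width')})
for n in("scene","side","wrist"):
    m=camera_model(n); print(n,m)
    cv2.imwrite(f"pics/{n}0.png",read_camera(n)[:,:,::-1])
E
```

```text
pics
{'time_s': 0.0, 'ee_pos': array([0.24301827, 0.60183166, 0.22984183]), 'ee_rot': array([-3.13892675e+00,  1.40257910e-04,  2.75787483e+00]), 'grip_width': 0.995042370793498}
scene {'intrinsics': array([[408.32059525,   0.        , 255.76288594],
       [  0.        , 408.32059525, 187.85545752],
       [  0.        ,   0.        ,   1.        ]]), 'eye': array([1.10990178, 0.00924665, 0.89036113]), 'attitude': array([-2.55471425,  0.01078248,  1.58345126])}
side {'intrinsics': array([[386.86668041,   0.        , 261.70292804],
       [  0.        , 386.86668041, 187.87032526],
       [  0.        ,   0.        ,   1.        ]]), 'eye': array([0.28827277, 0.4851582 , 0.55061233]), 'attitude': array([-2.31629829, -0.00646719, -2.64315696])}
wrist {'intrinsics': array([[297.31863964,   0.        , 253.73172588],
       [  0.        , 297.31863964, 187.2333954 ],
       [  0.        ,   0.        ,   1.        ]]), 'eye': array([0.17922443, 0.62716162, 0.37365924]), 'attitude': array([2.86763644, 0.00358416, 1.18655768])}
```

View pics/scene0.png

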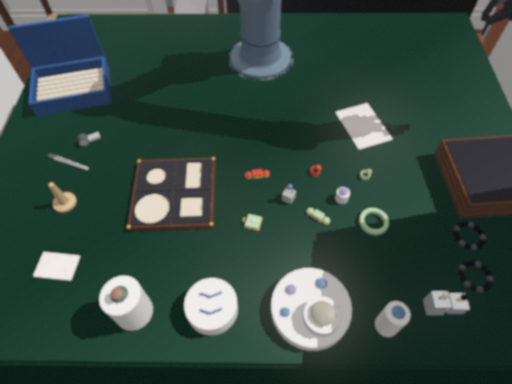

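View pics/side0.png

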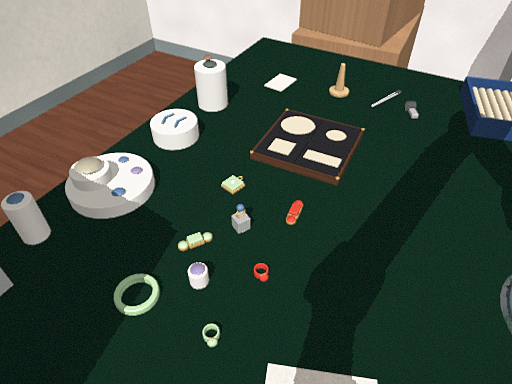

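The scene view shows the tray at about (173,193), with the big round recess lower left, small round upper left, long upper right and square lower right. The jade bangle is at (374,221), brooch (318,216), ring (366,173) and pendant (254,222). Coral ring is at (316,170), coral brooch at (258,174), and small obstacles at (289,195) and (342,194). The side view agrees. Next I'll rectify both views to the table plane.

```bash
cat > h.py <<'E'
from bench import *
import cv2, numpy as np
from scipy.spatial.transform import Rotation as R
def cam(n):
    m=camera_model(n); return m['intrinsics'],np.array(m['eye']),R.from_euler('xyz',m['attitude']).as_matrix()
def project(n,P,c=None):
    K,e,A=c or cam(n); q=(np.asarray(P,float)-e)@A
    if n=='wrist':
        r=np.linalg.norm(q[...,:2],axis=-1); th=np.arctan2(r,q[...,2]); s=K[0,0]*th/np.maximum(r,1e-9)
        return np.stack([q[...,0]*s+K[0,2],q[...,1]*s+K[1,2]],-1)
    return np.stack([K[0,0]*q[...,0]/q[...,2]+K[0,2],K[1,1]*q[...,1]/q[...,2]+K[1,2]],-1)
def ortho(n,img,x0,x1,y0,y1,h,mm=1.0,c=None):
    """top view: row = x (down = +x), col = y (right = +y), as in scene image"""
    X,Y=np.meshgrid(np.arange(x0,x1,mm/1000),np.arange(y0,y1,mm/1000),indexing='ij')
    uv=project(n,np.stack([X,Y,np.full_like(X,h)],-1),c).astype(np.float32)
    return cv2.remap(img,uv[...,0],uv[...,1],cv2.INTER_CUBIC)
E
python3 - <<'E'
from h import *
x0,x1,y0,y1=.33,.73,-.36,.36
for n in('scene','side'):
    im=cv2.imread(f'pics/{n}0.png')
    o=ortho(n,im,x0,x1,y0,y1,.010)
    o=cv2.convertScaleAbs(o,alpha=1.3)
    hsv=cv2.cvtColor(o,cv2.COLOR_BGR2HSV)
    g=cv2.inRange(hsv,(30,40,110),(75,200,255)); r=cv2.inRange(hsv,(0,140,110),(12,255,255))|cv2.inRange(hsv,(172,140,110),(180,255,255))
    cr=cv2.inRange(hsv,(8,15,150),(32,120,255))
    for nm,m in(('green',g),('red',r),('cream',cr)):
        m=cv2.morphologyEx(m,cv2.MORPH_CLOSE,np.ones((7,7)))
        cs,_=cv2.findContours(m,cv2.RETR_EXTERNAL,cv2.CHAIN_APPROX_NONE)
        for c in cs:
            if cv2.contourArea(c)<120: continue
            (a,b),(w,h),t=cv2.minAreaRect(c)
            print(n,nm,'x %.3f y %.3f  w %d h %d t %.0f'%(x0+b/1000,y0+a/1000,w,h,t))
    for y in range(0,720,100): cv2.putText(o,f'{y0+y/1000:.2f}',(y,10),0,.35,(255,255,255)); cv2.line(o,(y,0),(y,399),(90,90,90),1)
    for x in range(0,400,100): cv2.putText(o,f'{x0+x/1000:.2f}',(0,x+10),0,.35,(255,255,0)); cv2.line(o,(0,x),(719,x),(90,90,90),1)
    cv2.imwrite(f'pics/o_{n}.png',o)
E
```

```text
scene green x 0.622 y -0.017  w 52 h 46 t 14
scene green x 0.603 y 0.149  w 71 h 31 t 35
scene green x 0.617 y 0.283  w 73 h 82 t 14
scene green x 0.479 y 0.283  w 45 h 37 t 90
scene red x 0.476 y -0.006  w 28 h 65 t 84
scene red x 0.465 y 0.150  w 27 h 40 t 22
scene cream x 0.636 y -0.007  w 26 h 48 t 62
scene cream x 0.581 y -0.170  w 58 h 58 t 87
scene cream x 0.587 y -0.269  w 88 h 88 t 27
scene cream x 0.532 y 0.078  w 21 h 13 t 11
scene cream x 0.488 y -0.273  w 53 h 53 t 90
scene cream x 0.483 y -0.174  w 87 h 42 t 87
scene cream x 0.341 y 0.283  w 21 h 60 t 90
side green x 0.625 y -0.020  w 48 h 41 t 9
side green x 0.621 y 0.282  w 69 h 77 t 37
side green x 0.608 y 0.147  w 62 h 26 t 35
side green x 0.479 y 0.282  w 25 h 36 t 45
side red x 0.650 y -0.229  w 3 h 189 t 87
side red x 0.480 y -0.005  w 20 h 63 t 85
side red x 0.468 y 0.151  w 25 h 37 t 62
side red x 0.444 y -0.237  w 5 h 127 t 87
side red x 0.539 y -0.121  w 207 h 22 t 88
side cream x 0.619 y -0.002  w 47 h 28 t 59
side cream x 0.605 y 0.308  w 25 h 14 t 40
side cream x 0.605 y 0.148  w 63 h 27 t 42
side cream x 0.594 y -0.180  w 54 h 52 t 87
side cream x 0.568 y 0.053  w 17 h 23 t 90
side cream x 0.598 y -0.280  w 83 h 85 t 18
side cream x 0.499 y -0.284  w 47 h 47 t 45
side cream x 0.494 y -0.184  w 83 h 36 t 88
side cream x 0.338 y 0.271  w 25 h 22 t 66
```

View pics/o_scene.png

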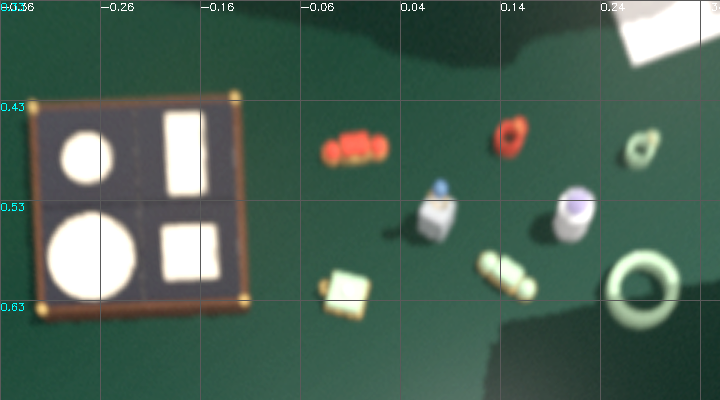

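View pics/o_side.png

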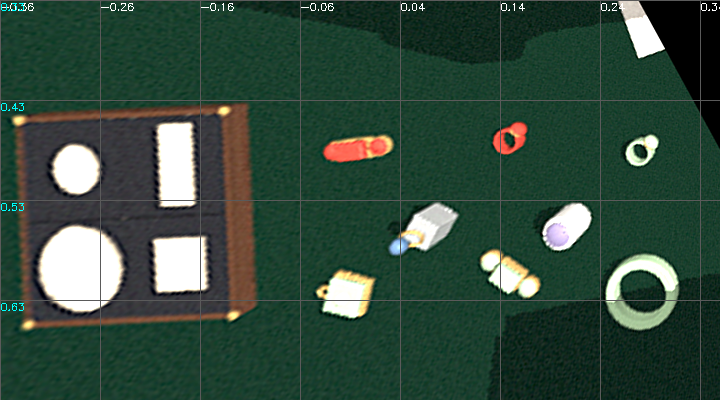

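The rectified views agree to a few mm once the true heights are allowed for. Pixels here read as x = 0.33 + row/1000 and y = −0.36 + col/1000.

| Item | x | y | yaw |
|---|---|---|---|
| Bangle | 0.619 | 0.283 | – |
| Brooch | 0.606 | 0.148 | ≈55° |
| Jade ring | 0.479 | 0.283 | ≈130° |
| Pendant | 0.623 | −0.013 | ≈−100° |
| Tray centre | 0.541 | −0.221 | ≈0.04 rad |

I'll move over the group and refine with the wrist camera.

```bash
python3 -m crank '{"delta_pos":[[-40,-21,0],[-40,-21,0],[-40,-21,0],[-40,-21,0],[-40,-21,0],[-40,-21,0],[-40,-21,0],[-40,-21,0],[-40,-21,0],[-40,-21,0],[-40,-21,0],[0,0,0]],"rotation":[[0,0,0],[0,0,0],[0,0,0],[0,0,0],[0,0,0],[0,0,0],[0,0,0],[0,0,0],[0,0,0],[0,0,0],[0,0,0],[0,0,0]],"hand":[85,85,85,85,85,85,85,85,85,85,85,85]}' 40
cat > look.py <<'E'
import sys
from h import *
tag,x0,x1,y0,y1,h,mm=sys.argv[1],*map(float,sys.argv[2:8])
c=cam('wrist'); im=read_camera('wrist')[:,:,::-1].copy()
cv2.imwrite(f'pics/w_{tag}.png',im)
o=ortho('wrist',im,x0,x1,y0,y1,h,mm,c); o=cv2.convertScaleAbs(o,alpha=1.3)
hsv=cv2.cvtColor(o,cv2.COLOR_BGR2HSV)
for nm,m in(('green',cv2.inRange(hsv,(30,35,110),(75,200,255))),('cream',cv2.inRange(hsv,(5,15,150),(32,120,255)))):
    m=cv2.morphologyEx(m,cv2.MORPH_CLOSE,np.ones((7,7)))
    for k in cv2.findContours(m,cv2.RETR_EXTERNAL,cv2.CHAIN_APPROX_NONE)[0]:
        if cv2.contourArea(k)*mm*mm<120: continue
        (a,b),(w,hh),t=cv2.minAreaRect(k)
        print(nm,'x %.4f y %.4f  w %.0f h %.0f t %.0f'%(x0+b*mm/1000,y0+a*mm/1000,w*mm,hh*mm,t))
for y in np.arange(y0,y1,.05): q=int((y-y0)*1000/mm); cv2.putText(o,f'{y:.2f}',(q,10),0,.35,(255,255,255)); cv2.line(o,(q,0),(q,o.shape[0]),(90,90,90),1)
for x in np.arange(x0,x1,.05): q=int((x-x0)*1000/mm); cv2.putText(o,f'{x:.2f}',(0,q+10),0,.35,(255,255,0)); cv2.line(o,(0,q),(o.shape[1],q),(90,90,90),1)
cv2.imwrite(f'pics/wo_{tag}.png',o)
E
python3 look.py a .42 .70 -.06 .34 .012 0.6
```

```text
time_s: 1.35
ee_pos: [0.5698, 0.2138, 0.2314]
ee_rot: [-3.138, 0.005, 2.744]
force: [0.4, -0.2, -0.3]
grip_width: 0.992
finger_force: 0.0
green x 0.6100 y -0.0133  w 28 h 57 t 69
green x 0.6189 y 0.2817  w 74 h 71 t 90
green x 0.6025 y 0.1489  w 66 h 27 t 36
green x 0.4783 y 0.0005  w 24 h 67 t 78
green x 0.4783 y 0.2827  w 27 h 35 t 63
green x 0.4604 y 0.1621  w 25 h 13 t 60
cream x 0.6067 y -0.0049  w 39 h 10 t 15
cream x 0.6016 y 0.1494  w 64 h 23 t 35
cream x 0.4765 y 0.0116  w 21 h 42 t 84
```

View pics/wo_a.png

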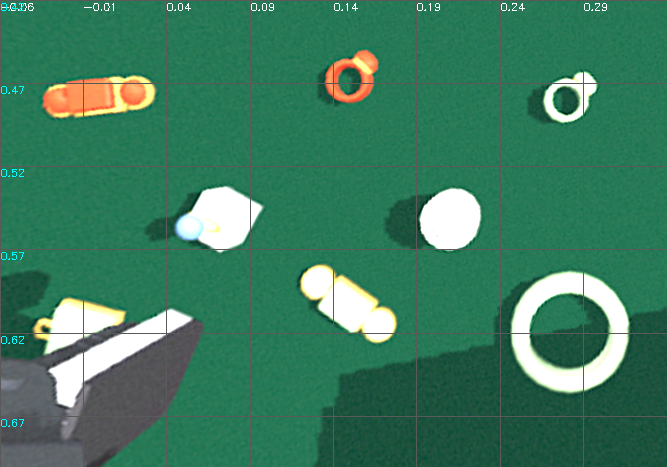

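The wrist top view (x = 0.42 + 0.0006·row, y = −0.06 + 0.0006·col) shows the bangle centred at (570,331), i.e. (0.619, 0.282). The ring is at (568,98), the brooch at (348,304), and the finger hides part of the pendant. This agrees with the other two cameras, so I'll take the bangle first.

```bash
python3 -m crank '{"delta_pos":[[-6,27,0],[-6,27,0],[-7,28,20],[0,0,50],[0,0,50],[0,0,50],[0,0,30],[0,0,0]],"rotation":[[0,0,0],[0,0,0],[0,0,0],[0,0,0],[0,0,0],[0,0,0],[0,0,0],[0,0,0]],"hand":[85,85,85,85,85,85,85,85]}' 30
python3 look.py b .57 .67 .23 .33 .014 0.5
```

```text
time_s: 2.2
ee_pos: [0.6064, 0.2921, 0.0243]
ee_rot: [-3.132, -0.01, 2.76]
force: [-1.9, -0.1, -0.0]
grip_width: 0.996
finger_force: 0.0
green x 0.6196 y 0.2816  w 70 h 74 t 14
```

View pics/w_b.png

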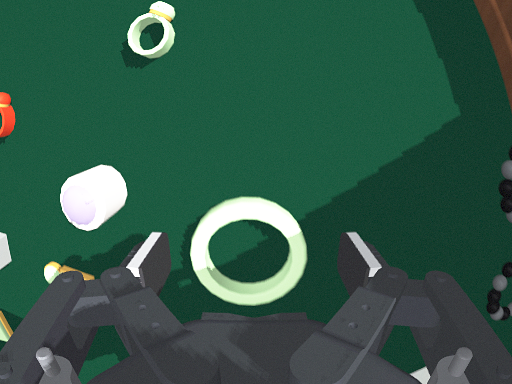

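The wrist view shows the bangle between the open fingers but about 16 mm off along tool x. I'll correct that, descend and close.

```bash
python3 -m crank '{"delta_pos":[[-16,-5,0],[0,0,12],[0,0,13],[0,0,0]],"rotation":[[0,0,0],[0,0,0],[0,0,0],[0,0,0]],"hand":[85,85,85,85]}' 30
python3 -m crank '{"delta_pos":[[0,0,0],[0,0,0],[0,0,0],[0,0,0],[0,0,0],[0,0,0],[0,0,0],[0,0,0]],"rotation":[[0,0,0],[0,0,0],[0,0,0],[0,0,0],[0,0,0],[0,0,0],[0,0,0],[0,0,0]],"hand":[60,60,60,60,60,60,60,60]}' 30
python3 look.py c .57 .67 .23 .33 .014 0.5
```

```text
time_s: 2.65
ee_pos: [0.6248, 0.2813, 0.0047]
ee_rot: [-3.139, -0.002, 2.757]
force: [-0.1, -0.2, -0.1]
grip_width: 0.999
finger_force: 0.0
time_s: 3.45
ee_pos: [0.6285, 0.2837, 0.0092]
ee_rot: [3.137, 0.004, 2.759]
force: [0.5, 0.6, 6.6]
grip_width: 0.699
finger_force: 3.0
green x 0.6286 y 0.2790  w 53 h 35 t 11
```

View pics/w_c.png

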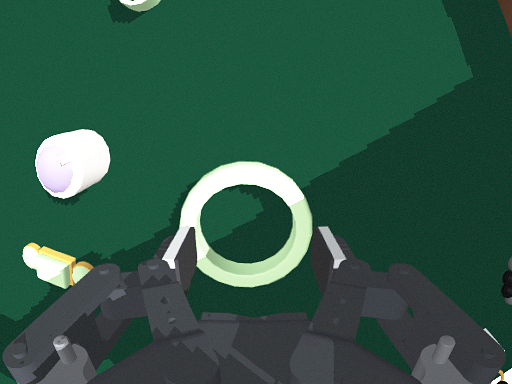

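The opening is 59 mm with an upward force of 6.6 N, so the fingers have settled on the bangle's top face: the last reading was taken before the arm had settled. I'll reopen, rise, let it settle and read again.

```bash
python3 -m crank '{"delta_pos":[[0,0,-15],[0,0,0],[0,0,0],[0,0,0],[0,0,0],[0,0,0]],"rotation":[[0,0,0],[0,0,0],[0,0,0],[0,0,0],[0,0,0],[0,0,0]],"hand":[85,85,85,85,85,85]}' 30
python3 look.py d .57 .67 .23 .33 .014 0.5
```

```text
time_s: 4.1
ee_pos: [0.6256, 0.2819, 0.0206]
ee_rot: [-3.141, -0.001, 2.758]
force: [-0.4, 0.2, -0.3]
grip_width: 0.996
finger_force: 0.0
green x 0.6199 y 0.2810  w 71 h 70 t 83
```

```bash
python3 -m crank '{"delta_pos":[[5,-3,0],[0,0,12],[0,0,12],[0,0,0],[0,0,0],[0,0,0]],"rotation":[[0,0,0],[0,0,0],[0,0,0],[0,0,0],[0,0,0],[0,0,0]],"hand":[85,85,85,85,85,85]}' 30
python3 -m crank '{"delta_pos":[[0,0,0],[0,0,0],[0,0,0],[0,0,0],[0,0,0],[0,0,0]],"rotation":[[0,0,0],[0,0,0],[0,0,0],[0,0,0],[0,0,0],[0,0,0]],"hand":[60,60,60,60,60,60]}' 30
```

```text
time_s: 4.75
ee_pos: [0.6207, 0.2812, -0.0028]
ee_rot: [3.142, 0.0, 2.758]
force: [-0.0, -1.4, 1.0]
grip_width: 0.995
finger_force: 0.0
time_s: 5.35
ee_pos: [0.6214, 0.2815, -0.0016]
ee_rot: [3.14, 0.001, 2.758]
force: [-0.3, -0.6, 5.7]
grip_width: 0.778
finger_force: 34.0
```

```bash
python3 -m crank '{"delta_pos":[[0,0,-5],[0,0,-10],[0,0,-15],[0,0,0],[0,0,0],[0,0,0]],"rotation":[[0,0,0],[0,0,0],[0,0,0],[0,0,0],[0,0,0],[0,0,0]],"hand":[60,60,60,60,60,60]}' 40
python3 - <<'E'
from h import *
w=read_camera('wrist')[:,:,::-1]; s=read_camera('side')[:,:,::-1]
cv2.imwrite('pics/e.png',np.vstack([w[140:320,100:420],cv2.resize(s[230:330,90:267],(320,180))]))
E
```

```text
time_s: 5.95
ee_pos: [0.62, 0.2811, 0.0271]
ee_rot: [-3.141, -0.0, 2.758]
force: [0.2, 0.8, -0.7]
grip_width: 0.77
finger_force: 44.5
```

View pics/e.png

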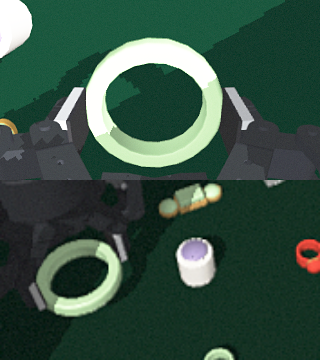

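The wrist crop shows the bangle gripped level across its diameter, pads at both sides. The side crop shows it off the table. I'll carry it to the tray at a safe height.

```bash
python3 -m crank '{"delta_pos":[[0,0,-45],[0,0,-50]],"rotation":[[0,0,0],[0,0,0]],"hand":[60,60]}' 40 >/dev/null
python3 -m crank '{"delta_pos":[[-15,-43,0],[-15,-43,0],[-15,-43,0],[-15,-43,0],[-15,-43,0],[-15,-43,0],[-15,-43,0],[-15,-43,0],[-15,-43,0],[-15,-44,0],[-15,-44,0],[-15,-44,0]],"rotation":[[0,0,0],[0,0,0],[0,0,0],[0,0,0],[0,0,0],[0,0,0],[0,0,0],[0,0,0],[0,0,0],[0,0,0],[0,0,0],[0,0,0]],"hand":[60,60,60,60,60,60,60,60,60,60,60,60]}' 40 >/dev/null
python3 -m crank '{"delta_pos":[[0,0,0],[0,0,0],[0,0,0],[0,0,0]],"rotation":[[0,0,0],[0,0,0],[0,0,0],[0,0,0]],"hand":[60,60,60,60]}' 40
python3 look.py f .40 .66 -.36 -.06 .014 0.6
```

```text
time_s: 7.85
ee_pos: [0.5937, -0.2645, 0.1218]
ee_rot: [3.14, -0.001, 2.762]
force: [0.7, 0.4, -0.4]
grip_width: 0.77
finger_force: 45.0
green x 0.6322 y -0.3263  w 17 h 62 t 23
green x 0.6211 y -0.2892  w 77 h 134 t 90
cream x 0.6261 y -0.2625  w 101 h 32 t 31
cream x 0.5875 y -0.1685  w 54 h 54 t 87
cream x 0.5776 y -0.2614  w 86 h 55 t 23
cream x 0.4940 y -0.2710  w 47 h 50 t 52
cream x 0.4946 y -0.1724  w 72 h 38 t 88
```

View pics/wo_f.png

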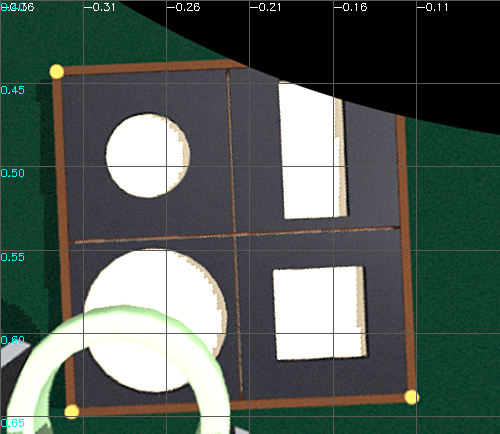

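The wrist top view (x = 0.40 + 0.0006·row, y = −0.36 + 0.0006·col) gives these recess centres, all spaced 98 mm apart as specified, with yaw ≈0.047:

| Recess | Pixel (col,row) | x | y |
|---|---|---|---|
| Ring | (147,155) | 0.493 | −0.2715 |
| Bangle | (156,320) | 0.592 | −0.267 |
| Pendant | (320,312) | 0.5875 | −0.1685 |
| Brooch | – | 0.4885 | −0.1735 |

Now I'll lower the bangle.

```bash
python3 -m crank '{"delta_pos":[[0,-3,20],[0,0,40],[0,0,25],[0,0,12],[0,0,0],[0,0,0],[0,0,0]],"rotation":[[0,0,0],[0,0,0],[0,0,0],[0,0,0],[0,0,0],[0,0,0],[0,0,0]],"hand":[60,60,60,60,60,60,60]}' 40
python3 -m crank '{"delta_pos":[[0,0,3],[0,0,2],[0,0,2],[0,0,0],[0,0,0]],"rotation":[[0,0,0],[0,0,0],[0,0,0],[0,0,0],[0,0,0]],"hand":[60,60,60,60,60]}' 40
```

```text
time_s: 8.6
ee_pos: [0.5937, -0.2709, 0.0273]
ee_rot: [3.142, 0.004, 2.758]
force: [-0.5, -0.1, 0.4]
grip_width: 0.772
finger_force: 45.0
time_s: 9.1
ee_pos: [0.5917, -0.2702, 0.0181]
ee_rot: [3.142, -0.0, 2.758]
force: [0.2, -0.5, -0.7]
grip_width: 0.775
finger_force: 45.0
```

```bash
Z='"rotation":[[0,0,0],[0,0,0],[0,0,0],[0,0,0]],"hand":[60,60,60,60]}'; python3 -m crank '{"delta_pos":[[1,3,0],[0,0,2],[0,0,0],[0,0,0]],"rotation":[[0,0,0],[0,0,0],[0,0,0],[0,0,0]],"hand":[60,60,60,60]}' 40
python3 -m crank '{"delta_pos":[[0,0,2],[0,0,0],[0,0,0]],"rotation":[[0,0,0],[0,0,0],[0,0,0]],"hand":[60,60,60]}' 40
python3 -m crank '{"delta_pos":[[0,0,2],[0,0,0],[0,0,0]],"rotation":[[0,0,0],[0,0,0],[0,0,0]],"hand":[60,60,60]}' 40
```

```text
time_s: 9.5
ee_pos: [0.592, -0.267, 0.0161]
ee_rot: [-3.142, -0.0, 2.758]
force: [-0.5, 0.6, -0.3]
grip_width: 0.769
finger_force: 45.0
time_s: 9.8
ee_pos: [0.5919, -0.2671, 0.0141]
ee_rot: [-3.142, -0.0, 2.758]
force: [-0.2, -0.2, -0.3]
grip_width: 0.769
finger_force: 45.0
time_s: 10.1
ee_pos: [0.5924, -0.2673, 0.0127]
ee_rot: [3.142, 0.001, 2.758]
force: [-0.9, -0.3, 1.8]
grip_width: 0.77
finger_force: 45.3
```

Contact at the expected floor height. Release and rise.

```bash
python3 -m crank '{"delta_pos":[[0,0,0],[0,0,0],[0,0,0],[0,0,0],[0,0,-15],[0,0,-30],[0,0,-50],[0,0,-50],[0,0,0],[0,0,0],[0,0,0]],"rotation":[[0,0,0],[0,0,0],[0,0,0],[0,0,0],[0,0,0],[0,0,0],[0,0,0],[0,0,0],[0,0,0],[0,0,0],[0,0,0]],"hand":[84,84,84,84,84,84,84,84,84,84,84]}' 40
python3 look.py g .53 .66 -.33 -.20 .028 0.5
```

```text
time_s: 11.2
ee_pos: [0.5914, -0.2666, 0.1569]
ee_rot: [3.141, -0.001, 2.758]
force: [0.2, -1.4, -0.6]
grip_width: 0.982
finger_force: 0.0
green x 0.5924 y -0.2676  w 51 h 52 t 61
green x 0.5833 y -0.2757  w 49 h 70 t 45
cream x 0.5880 y -0.2660  w 82 h 81 t 50
```

View pics/w_g.png

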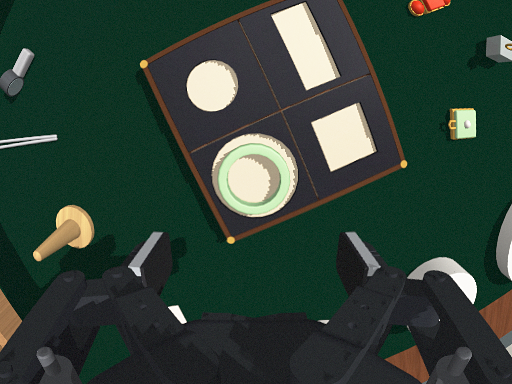

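The bangle lies centred in its recess, at (254,179) in the wrist image; the pendant is at (464,124) with its loop to the left. Next I'll measure the pendant from this image and check joint 7.

```bash
cat > meas.py <<'E'
import sys
from h import *
# meas.py x y h [half-size m]: bright blob nearest (x,y); opened to drop thin parts
x,y,h=map(float,sys.argv[1:4]); s=float(sys.argv[4]) if len(sys.argv)>4 else .04; mm=.4
def fit(n):
    c=cam(n); im=read_camera(n)[:,:,::-1].copy()
    o=ortho(n,im,x-s,x+s,y-s,y+s,h,mm,c); v=cv2.GaussianBlur(o.max(2),(5,5),0)
    m=cv2.threshold(v,0,255,cv2.THRESH_OTSU)[1]
    cv2.imwrite(f'pics/m_{n}.png',np.hstack([o,cv2.merge([m]*3)]))
    for nm,k in(('raw',1),('open',19)):
        q=cv2.morphologyEx(m,cv2.MORPH_OPEN,cv2.getStructuringElement(cv2.MORPH_ELLIPSE,(k,k)))
        cs=cv2.findContours(q,cv2.RETR_EXTERNAL,cv2.CHAIN_APPROX_NONE)[0]
        if not cs: continue
        K=max(cs,key=cv2.contourArea); (a,b),(w,hh),t=cv2.minAreaRect(K); M=cv2.moments(K)
        print(n,nm,'rect x %.4f y %.4f w %.0f h %.0f t %.0f'%(x-s+b*mm/1e3,y-s+a*mm/1e3,w*mm,hh*mm,t),'centroid %.4f %.4f'%(x-s+M['m01']/M['m00']*mm/1e3,y-s+M['m10']/M['m00']*mm/1e3))
for n in sys.argv[5:] or ['wrist']: fit(n)
S=get_state(); print('q7 %.2f'%S['joint_pos'][6],'ee',np.round(S['ee_pos'],4),'yaw %.3f'%S['ee_rot'][2])
E
python3 meas.py .623 -.014 .012 .04 wrist scene side
```

```text
wrist raw rect x 0.6212 y -0.0202 w 45 h 35 t 15 centroid 0.6216 -0.0179
wrist open rect x 0.6225 y -0.0148 w 34 h 35 t 15 centroid 0.6227 -0.0150
scene raw rect x 0.6233 y -0.0170 w 47 h 40 t 14 centroid 0.6238 -0.0137
scene open rect x 0.6239 y -0.0143 w 41 h 40 t 14 centroid 0.6239 -0.0130
side raw rect x 0.6216 y -0.0152 w 52 h 44 t 14 centroid 0.6230 -0.0118
side open rect x 0.6228 y -0.0110 w 43 h 43 t 14 centroid 0.6232 -0.0106
q7 1.71 ee [ 0.5909 -0.2665  0.1554] yaw 2.758
```

```bash
python3 -m crank '{"delta_pos":[[0,0,0],[0,0,0],[0,0,0],[0,0,0],[0,0,0],[0,0,0],[0,0,0],[0,0,0],[0,0,0],[0,0,0],[0,0,0]],"rotation":[[0,0,0.144],[0,0,0.144],[0,0,0.144],[0,0,0.144],[0,0,0.144],[0,0,0.144],[0,0,0.144],[0,0,0.144],[0,0,0.144],[0,0,0.144],[0,0,0]],"hand":[60,60,60,60,60,60,60,60,60,60,60]}' 40
python3 -m crank '{"delta_pos":[[42,-5,0],[42,-5,0],[42,-5,0],[42,-5,0],[42,-6,0],[42,-6,0],[0,0,40],[0,0,40],[0,0,20],[0,0,0],[0,0,0],[0,0,0]],"rotation":[[0,0,0],[0,0,0],[0,0,0],[0,0,0],[0,0,0],[0,0,0],[0,0,0],[0,0,0],[0,0,0],[0,0,0],[0,0,0],[0,0,0]],"hand":[60,60,60,60,60,60,60,60,60,60,60,60]}' 40
python3 meas.py .623 -.014 .012
```

```text
time_s: 12.5
ee_pos: [0.5915, -0.2667, 0.156]
ee_rot: [-3.139, 0.001, 1.318]
force: [-0.1, 0.1, -0.5]
grip_width: 0.703
finger_force: 0.0
time_s: 13.7
ee_pos: [0.6257, -0.0156, 0.059]
ee_rot: [3.139, -0.001, 1.318]
force: [0.7, -0.5, 0.1]
grip_width: 0.706
finger_force: 0.0
wrist raw rect x 0.6229 y -0.0175 w 46 h 35 t 14 centroid 0.6236 -0.0141
wrist open rect x 0.6241 y -0.0127 w 37 h 35 t 15 centroid 0.6239 -0.0125
q7 0.06 ee [ 0.6259 -0.0156  0.0592] yaw 1.318
```

```bash
python3 -m crank '{"delta_pos":[[1,-3,13],[0,0,20],[0,0,20],[0,0,0],[0,0,0],[0,0,0]],"rotation":[[0,0,0],[0,0,0],[0,0,0],[0,0,0],[0,0,0],[0,0,0]],"hand":[60,60,60,60,60,60]}' 25
python3 -m crank '{"delta_pos":[[0,0,0],[0,0,0],[0,0,0],[0,0,0],[0,0,0]],"rotation":[[0,0,0],[0,0,0],[0,0,0],[0,0,0],[0,0,0]],"hand":[28,28,28,28,28]}' 25
```

```text
time_s: 14.35
ee_pos: [0.6225, -0.0136, 0.0054]
ee_rot: [3.14, -0.0, 1.318]
force: [-0.1, -0.5, 0.3]
grip_width: 0.705
finger_force: 0.0
time_s: 14.85
ee_pos: [0.623, -0.0136, 0.0056]
ee_rot: [3.139, -0.001, 1.318]
force: [0.7, -0.0, 6.7]
grip_width: 0.375
finger_force: 31.3
```

```bash
python3 -m crank '{"delta_pos":[[0,0,-10],[0,0,-25],[0,0,-30],[0,0,0],[0,0,0]],"rotation":[[0,0,0],[0,0,0],[0,0,0],[0,0,0],[0,0,0]],"hand":[28,28,28,28,28]}' 35
python3 -m crank '{"delta_pos":[[-20,1,0],[-40,1,0],[-40,1,0],[-40,1,0],[-19,0,0],[0,0,0],[0,0,0],[0,0,0],[0,0,0],[0,0,0]],"rotation":[[0,0,0],[0,0,0],[0,0,0],[0,0,0],[0,0,0],[0,0,-0.15],[0,0,-0.15],[0,0,0],[0,0,0],[0,0,0]],"hand":[28,28,28,28,28,28,28,28,28,28]}' 35
python3 - <<'E'
from h import *
w=read_camera('wrist')[:,:,::-1]; s=read_camera('side')[:,:,::-1]
cv2.imwrite('pics/p.png',np.hstack([w,s[80:280,160:400].repeat(2,0)[:384].repeat(2,1)[:,:288]]))
E
```

```text
time_s: 15.35
ee_pos: [0.6213, -0.0132, 0.0697]
ee_rot: [-3.142, -0.001, 1.318]
force: [0.0, -0.5, -1.7]
grip_width: 0.369
finger_force: 37.9
time_s: 16.35
ee_pos: [0.585, -0.1677, 0.0685]
ee_rot: [-3.14, -0.0, 1.616]
force: [0.4, 0.4, -0.3]
grip_width: 0.37
finger_force: 37.8
```

View pics/p.png

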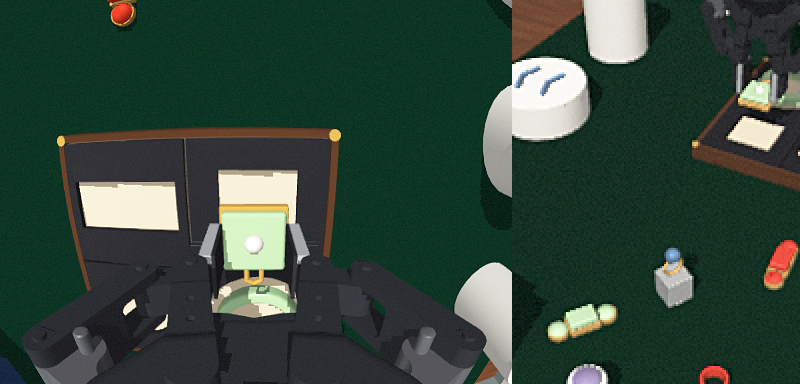

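The pendant is held level over the square recess: wrist view (253,240), side inset consistent. I'll lower it with a small correction.

```bash
python3 -m crank '{"delta_pos":[[-1,2,14],[0,0,20],[0,0,10],[0,0,0],[0,0,0],[0,0,0]],"rotation":[[0,0,0],[0,0,0],[0,0,0],[0,0,0],[0,0,0],[0,0,0]],"hand":[28,28,28,28,28,28]}' 35
python3 -m crank '{"delta_pos":[[0,0,3],[0,0,0],[0,0,0]],"rotation":[[0,0,0],[0,0,0],[0,0,0]],"hand":[28,28,28]}' 35
python3 -m crank '{"delta_pos":[[0,0,1.5],[0,0,0],[0,0,0]],"rotation":[[0,0,0],[0,0,0],[0,0,0]],"hand":[28,28,28]}' 35
```

```text
time_s: 17.05
ee_pos: [0.5883, -0.1696, 0.0259]
ee_rot: [3.14, 0.001, 1.618]
force: [-0.3, 0.1, -0.0]
grip_width: 0.372
finger_force: 37.9
time_s: 17.35
ee_pos: [0.5878, -0.1692, 0.0225]
ee_rot: [3.141, -0.0, 1.618]
force: [-0.5, 0.6, -1.7]
grip_width: 0.371
finger_force: 37.9
time_s: 17.65
ee_pos: [0.5875, -0.1692, 0.0207]
ee_rot: [-3.141, -0.0, 1.618]
force: [-1.1, -0.4, 0.7]
grip_width: 0.371
finger_force: 37.9
```

```bash
python3 -m crank '{"delta_pos":[[0,0,1],[0,0,0],[0,0,0],[0,0,0],[0,0,0],[0,0,-15],[0,0,-40],[0,0,-50],[0,0,0],[0,0,0]],"rotation":[[0,0,0],[0,0,0],[0,0,0],[0,0,0],[0,0,0],[0,0,0],[0,0,0],[0,0,0],[0,0,0],[0,0,0]],"hand":[28,28,55,55,55,55,55,55,55,55]}' 35
python3 meas.py .5875 -.1685 .026 .03 scene; python3 meas.py .605 .149 .011 .05 scene side
```

```text
time_s: 18.65
ee_pos: [0.5894, -0.1699, 0.1278]
ee_rot: [3.136, 0.001, 1.617]
force: [-0.4, 0.2, -0.6]
grip_width: 0.641
finger_force: 0.0
scene raw rect x 0.5910 y -0.1672 w 54 h 56 t 89 centroid 0.5911 -0.1668
scene open rect x 0.5910 y -0.1672 w 54 h 56 t 89 centroid 0.5911 -0.1668
q7 0.53 ee [ 0.5879 -0.1692  0.1258] yaw 1.618
scene raw rect x 0.6040 y 0.1487 w 65 h 26 t 39 centroid 0.6045 0.1484
scene open rect x 0.6040 y 0.1487 w 65 h 26 t 39 centroid 0.6045 0.1484
side raw rect x 0.6048 y 0.1487 w 65 h 31 t 36 centroid 0.6037 0.1496
side open rect x 0.6049 y 0.1487 w 64 h 31 t 37 centroid 0.6037 0.1496
q7 0.53 ee [ 0.5865 -0.1686  0.1237] yaw 1.618
```

```bash
python3 -m crank '{"delta_pos":[[0,0,0],[0,0,0],[0,0,0],[0,0,0],[0,0,0],[38,-25,0],[38,-25,0],[38,-25,0],[38,-25,0],[38,-25,0],[38,-25,0],[38,-24,0]],"rotation":[[0,0,0.136],[0,0,0.136],[0,0,0.136],[0,0,0.136],[0,0,0.136],[0,0,0],[0,0,0],[0,0,0],[0,0,0],[0,0,0],[0,0,0],[0,0,0]],"hand":[42,42,42,42,42,42,42,42,42,42,42,42]}' 25
python3 -m crank '{"delta_pos":[[0,0,30],[0,0,30],[0,0,0],[0,0,0],[0,0,0]],"rotation":[[0,0,0],[0,0,0],[0,0,0],[0,0,0],[0,0,0]],"hand":[42,42,42,42,42]}' 25
python3 meas.py .604 .149 .011 .045
```

```text
time_s: 20.0
ee_pos: [0.603, 0.1499, 0.1229]
ee_rot: [-3.14, 0.003, 0.938]
force: [-0.5, -0.6, 0.1]
grip_width: 0.489
finger_force: 0.0
time_s: 20.5
ee_pos: [0.6056, 0.1473, 0.0658]
ee_rot: [3.14, -0.001, 0.936]
force: [-0.6, 0.2, 1.0]
grip_width: 0.49
finger_force: 0.0
wrist raw rect x 0.6057 y 0.1480 w 63 h 20 t 36 centroid 0.6056 0.1478
wrist open rect x 0.6057 y 0.1480 w 63 h 20 t 36 centroid 0.6056 0.1478
q7 -0.56 ee [0.606  0.1475 0.0663] yaw 0.936
```

View pics/m_wrist.png

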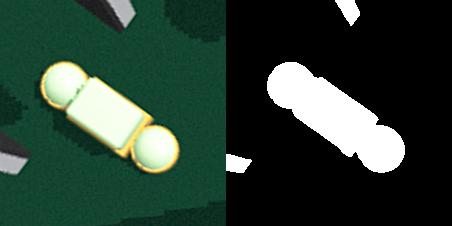

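The brooch shows clearly, centred and aligned between the fingers (rect centre (0.6057, 0.148), 63×20 mm). Descend and grip on the stone's flat sides.

```bash
python3 -m crank '{"delta_pos":[[0,0,20],[0,0,20],[0,0,18],[0,0,0],[0,0,0],[0,0,0]],"rotation":[[0,0,0],[0,0,0],[0,0,0],[0,0,0],[0,0,0],[0,0,0]],"hand":[42,42,42,42,42,42]}' 25
python3 -m crank '{"delta_pos":[[0,0,0],[0,0,0],[0,0,0],[0,0,0],[0,0,0]],"rotation":[[0,0,0],[0,0,0],[0,0,0],[0,0,0],[0,0,0]],"hand":[8,8,8,8,8]}' 25
python3 -m crank '{"delta_pos":[[0,0,-10],[0,0,-30],[0,0,-40],[0,0,-30],[0,0,0],[0,0,0],[0,0,0]],"rotation":[[0,0,0],[0,0,0],[0,0,0],[0,0,0],[0,0,0],[0,0,0],[0,0,0]],"hand":[8,8,8,8,8,8,8]}' 35
```

```text
time_s: 21.15
ee_pos: [0.6059, 0.1481, 0.008]
ee_rot: [3.14, -0.002, 0.937]
force: [0.1, 0.5, 0.3]
grip_width: 0.495
finger_force: 0.0
time_s: 21.65
ee_pos: [0.6057, 0.1484, 0.0079]
ee_rot: [3.141, -0.002, 0.938]
force: [-0.5, -0.3, 5.1]
grip_width: 0.199
finger_force: 27.1
time_s: 22.35
ee_pos: [0.6031, 0.1482, 0.1154]
ee_rot: [-3.139, 0.002, 0.938]
force: [-0.2, -0.6, -1.4]
grip_width: 0.196
finger_force: 35.2
```

```bash
python3 -m crank '{"delta_pos":[[-20,6,0],[-42,12,0],[-42,12,0],[-42,12,0],[-42,12,0],[-42,12,0],[-42,12,0],[-36,12,0],[-20,6,0]],"rotation":[[0,0,0],[0,0,0],[0,0,0],[0,0,0],[0,0,0],[0,0,0],[0,0,0],[0,0,0],[0,0,0]],"hand":[8,8,8,8,8,8,8,8,8]}' 35 >/dev/null
python3 -m crank '{"delta_pos":[[0,0,0],[0,0,0],[0,0,0],[0,0,0],[0,0,0],[0,0,0],[0,0,25],[0,0,25],[0,0,0],[0,0,0],[0,0,0]],"rotation":[[0,0,0.148],[0,0,0.148],[0,0,0.148],[0,0,0.148],[0,0,0.148],[0,0,0.148],[0,0,0],[0,0,0],[0,0,0],[0,0,0],[0,0,0]],"hand":[8,8,8,8,8,8,8,8,8,8,8]}' 35
python3 - <<'E'
from h import *
w=read_camera('wrist')[:,:,::-1]
cv2.imwrite('pics/q.png',w)
E
```

```text
time_s: 24.35
ee_pos: [0.488, -0.1741, 0.0676]
ee_rot: [3.141, -0.001, 0.049]
force: [0.2, -0.4, 0.3]
grip_width: 0.192
finger_force: 35.2
```

View pics/q.png

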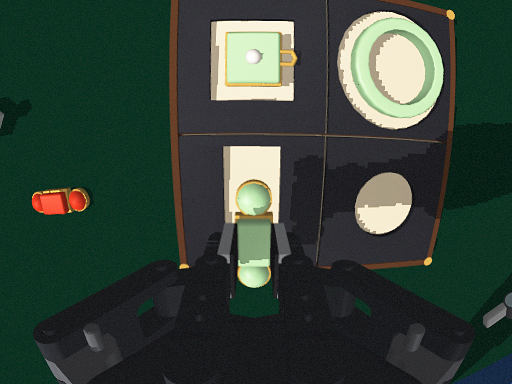

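The pendant and bangle lie in their recesses, and the held brooch is aligned above the long recess at (254,235). Lower it.

```bash
python3 -m crank '{"delta_pos":[[0,0,15],[0,0,18],[0,0,9],[0,0,0],[0,0,0],[0,0,0]],"rotation":[[0,0,0],[0,0,0],[0,0,0],[0,0,0],[0,0,0],[0,0,0]],"hand":[8,8,8,8,8,8]}' 35
python3 -m crank '{"delta_pos":[[0,0,2],[0,0,0],[0,0,0]],"rotation":[[0,0,0],[0,0,0],[0,0,0]],"hand":[8,8,8]}' 35
python3 -m crank '{"delta_pos":[[0,0,1],[0,0,0],[0,0,0]],"rotation":[[0,0,0],[0,0,0],[0,0,0]],"hand":[8,8,8]}' 35
```

```text
time_s: 25.0
ee_pos: [0.4887, -0.1734, 0.0253]
ee_rot: [3.141, -0.001, 0.05]
force: [-0.0, 0.2, -0.5]
grip_width: 0.194
finger_force: 35.2
time_s: 25.3
ee_pos: [0.4883, -0.1731, 0.023]
ee_rot: [3.142, -0.0, 0.05]
force: [-0.7, -0.1, 0.0]
grip_width: 0.195
finger_force: 35.2
time_s: 25.6
ee_pos: [0.4883, -0.1731, 0.0219]
ee_rot: [3.142, -0.0, 0.05]
force: [0.4, 0.8, 0.4]
grip_width: 0.193
finger_force: 35.3
```

```bash
python3 -m crank '{"delta_pos":[[0,0,0.5],[0,0,0],[0,0,0],[0,0,0],[0,0,0],[0,0,-15],[0,0,-40],[0,0,-50],[0,0,0],[0,0,0]],"rotation":[[0,0,0],[0,0,0],[0,0,0],[0,0,0],[0,0,0],[0,0,0],[0,0,0],[0,0,0],[0,0,0],[0,0,0]],"hand":[8,8,40,40,40,40,40,40,40,40]}' 35
python3 meas.py .479 .282 .012 .035 scene side
```

```text
time_s: 26.6
ee_pos: [0.4893, -0.1733, 0.1282]
ee_rot: [-3.141, -0.004, 0.05]
force: [-0.0, 0.5, 0.2]
grip_width: 0.469
finger_force: 0.0
scene raw rect x 0.4774 y 0.2810 w 30 h 42 t 23 centroid 0.4784 0.2818
scene open rect x 0.4774 y 0.2809 w 30 h 42 t 23 centroid 0.4784 0.2818
side raw rect x 0.4784 y 0.2826 w 25 h 36 t 45 centroid 0.4794 0.2821
side open rect x 0.4722 y 0.2911 w 17 h 15 t 52 centroid 0.4723 0.2906
q7 -0.82 ee [ 0.4873 -0.1725  0.1259] yaw 0.050
```

```bash
python3 -m crank '{"delta_pos":[[0,0,0],[0,0,0],[0,0,0],[0,0,0],[0,0,0],[0,0,0],[0,0,0],[0,0,0],[0,0,0],[0,0,0],[0,0,0],[0,0,0]],"rotation":[[0,0,-0.149],[0,0,-0.149],[0,0,-0.149],[0,0,-0.149],[0,0,-0.149],[0,0,-0.149],[0,0,-0.149],[0,0,-0.149],[0,0,-0.149],[0,0,-0.149],[0,0,-0.149],[0,0,-0.149]],"hand":[46,46,46,46,46,46,46,46,46,46,46,46]}' 25 >/dev/null
python3 -m crank '{"delta_pos":[[0,0,0],[0,0,0],[0,0,0],[0,0,0],[0,0,0]],"rotation":[[0,0,-0.149],[0,0,-0.149],[0,0,-0.144],[0,0,0],[0,0,0]],"hand":[46,46,46,46,46]}' 25
python3 -m crank '{"delta_pos":[[34,28,0],[35,29,0],[35,29,0],[35,29,0],[35,29,0],[35,29,0],[35,29,0],[35,29,0],[35,29,0],[34,29,0]],"rotation":[[0,0,0],[0,0,0],[0,0,0],[0,0,0],[0,0,0],[0,0,0],[0,0,0],[0,0,0],[0,0,0],[0,0,0]],"hand":[46,46,46,46,46,46,46,46,46,46]}' 25 >/dev/null
python3 -m crank '{"delta_pos":[[0,0,30],[0,0,30],[0,0,0],[0,0,0],[0,0,0],[0,0,0]],"rotation":[[0,0,0],[0,0,0],[0,0,0],[0,0,0],[0,0,0],[0,0,0]],"hand":[46,46,46,46,46,46]}' 25
python3 meas.py .479 .282 .012 .035
python3 - <<'E'
import cv2,numpy as np
o=cv2.imread('pics/m_wrist.png'); m=o[:,175:,0]
q=cv2.findContours(m,cv2.RETR_CCOMP,cv2.CHAIN_APPROX_NONE)
for c,h in zip(q[0],q[1][0]):
    if h[3]>=0 and cv2.contourArea(c)>200:
        (a,b),r=cv2.minEnclosingCircle(c); print('hole x %.4f y %.4f r %.1f'%(.444+b*.4e-3,.247+a*.4e-3,r*.4))
E
```

```text
time_s: 28.4
ee_pos: [0.4869, -0.1729, 0.1251]
ee_rot: [-3.14, -0.002, 2.277]
force: [-0.2, -0.4, 0.1]
grip_width: 0.538
finger_force: 0.0
time_s: 30.0
ee_pos: [0.4823, 0.2795, 0.068]
ee_rot: [3.138, 0.0, 2.278]
force: [-0.2, -0.2, -0.0]
grip_width: 0.542
finger_force: 0.0
wrist raw rect x 0.4776 y 0.2820 w 25 h 34 t 45 centroid 0.4785 0.2814
wrist open rect x 0.4706 y 0.2904 w 14 h 12 t 54 centroid 0.4708 0.2903
q7 0.26 ee [0.4821 0.2795 0.0679] yaw 2.279
hole x 0.4799 y 0.2797 r 9.4
```

```bash
python3 -m crank '{"delta_pos":[[1,-1.5,20],[0,0,22],[0,0,19],[0,0,0],[0,0,0],[0,0,0]],"rotation":[[0,0,0],[0,0,0],[0,0,0],[0,0,0],[0,0,0],[0,0,0]],"hand":[46,46,46,46,46,46]}' 25
python3 -m crank '{"delta_pos":[[0,0,0],[0,0,0],[0,0,0],[0,0,0],[0,0,0]],"rotation":[[0,0,0],[0,0,0],[0,0,0],[0,0,0],[0,0,0]],"hand":[14,14,14,14,14]}' 25
python3 -m crank '{"delta_pos":[[0,0,-10],[0,0,-30],[0,0,-40],[0,0,-30],[0,0,0],[0,0,0],[0,0,0]],"rotation":[[0,0,0],[0,0,0],[0,0,0],[0,0,0],[0,0,0],[0,0,0],[0,0,0]],"hand":[14,14,14,14,14,14,14]}' 35
```

```text
time_s: 30.65
ee_pos: [0.4803, 0.2796, 0.0068]
ee_rot: [3.139, 0.0, 2.28]
force: [-0.4, 0.9, 1.2]
grip_width: 0.539
finger_force: 0.0
time_s: 31.15
ee_pos: [0.4799, 0.2796, 0.0066]
ee_rot: [3.14, -0.0, 2.28]
force: [-0.7, -0.5, 6.2]
grip_width: 0.27
finger_force: 24.6
time_s: 31.85
ee_pos: [0.4778, 0.2784, 0.1142]
ee_rot: [-3.139, -0.0, 2.28]
force: [-0.7, 0.3, -0.7]
grip_width: 0.258
finger_force: 34.4
```

```bash
python3 -m crank '{"delta_pos":[[-20,-16,0],[-37,-30,0],[-37,-30,0],[-37,-30,0],[-37,-30,0],[-37,-30,0],[-37,-30,0],[-37,-30,0],[-37,-30,0],[-37,-30,0],[-37,-30,0],[-37,-30,0]],"rotation":[[0,0,0],[0,0,0],[0,0,0],[0,0,0],[0,0,0],[0,0,0],[0,0,0],[0,0,0],[0,0,0],[0,0,0],[0,0,0],[0,0,0]],"hand":[14,14,14,14,14,14,14,14,14,14,14,14]}' 35 >/dev/null
python3 -m crank '{"delta_pos":[[-4,-2,0],[0,0,25],[0,0,25],[0,0,0],[0,0,0],[0,0,0]],"rotation":[[0,0,0],[0,0,0],[0,0,0],[0,0,0],[0,0,0],[0,0,0]],"hand":[14,14,14,14,14,14]}' 35
```

```text
time_s: 33.65
ee_pos: [0.496, -0.2748, 0.0659]
ee_rot: [3.141, 0.001, 2.28]
force: [-0.5, 0.5, 0.2]
grip_width: 0.258
finger_force: 34.4
```

```bash
python3 -m crank '{"delta_pos":[[0,0,15],[0,0,18],[0,0,9],[0,0,0],[0,0,0],[0,0,0]],"rotation":[[0,0,0],[0,0,0],[0,0,0],[0,0,0],[0,0,0],[0,0,0]],"hand":[14,14,14,14,14,14]}' 35
python3 -m crank '{"delta_pos":[[0,0,2],[0,0,0],[0,0,0]],"rotation":[[0,0,0],[0,0,0],[0,0,0]],"hand":[14,14,14]}' 35
python3 -m crank '{"delta_pos":[[0,0,1],[0,0,0],[0,0,0]],"rotation":[[0,0,0],[0,0,0],[0,0,0]],"hand":[14,14,14]}' 35
```

```text
time_s: 34.25
ee_pos: [0.4962, -0.2752, 0.024]
ee_rot: [3.141, 0.001, 2.28]
force: [0.9, 0.2, 0.0]
grip_width: 0.26
finger_force: 34.4
time_s: 34.55
ee_pos: [0.4957, -0.2747, 0.0215]
ee_rot: [3.141, 0.0, 2.28]
force: [-0.1, 0.2, 0.6]
grip_width: 0.259
finger_force: 34.4
time_s: 34.85
ee_pos: [0.4958, -0.2748, 0.0207]
ee_rot: [3.141, 0.0, 2.28]
force: [-0.3, -0.4, 3.2]
grip_width: 0.259
finger_force: 34.8
```

Contact with the floor. Release, rise clear and check everything.

```bash
python3 -m crank '{"delta_pos":[[0,0,0],[0,0,0],[0,0,0],[0,0,-15],[0,0,-40],[0,0,-50],[0,0,-50],[-40,0,0],[-40,0,0],[0,0,0],[0,0,0],[0,0,0]],"rotation":[[0,0,0],[0,0,0],[0,0,0],[0,0,0],[0,0,0],[0,0,0],[0,0,0],[0,0,0],[0,0,0],[0,0,0],[0,0,0],[0,0,0]],"hand":[42,42,42,42,42,42,42,42,42,42,42,42]}' 35
python3 - <<'E'
from h import *
c=cam('wrist'); w=read_camera('wrist')[:,:,::-1].copy()
o=ortho('wrist',w,.42,.66,-.34,-.10,.016,.6,c)
s=read_camera('scene')[:,:,::-1]; d=read_camera('side')[:,:,::-1]
a=np.hstack([o[:400,:400],cv2.resize(s[150:235,120:280],(400,212)).copy()[:200].repeat(2,0)[:400]])
b=cv2.resize(d[100:300,200:400],(400,400))
t=np.hstack([o[:400,:400],b]); cv2.imwrite('pics/fin.png',t)
ref=cv2.imread('pics/side0.png').astype(int)
for n,roi in(('coral_brooch',(190,235,275,315)),('coral_ring',(255,285,245,278))):
    f=lambda im:[round(v.mean(),1) for v in np.nonzero((im[roi[0]:roi[1],roi[2]:roi[3],2]>120)&(im[roi[0]:roi[1],roi[2]:roi[3],1]<90))]
    print(n,f(ref),f(d.astype(int)))
E
```

```text
time_s: 36.05
ee_pos: [0.5468, -0.3346, 0.1751]
ee_rot: [-3.141, -0.002, 2.28]
force: [0.5, -0.0, 0.2]
grip_width: 0.494
finger_force: 0.0
coral_brooch [np.float64(19.0), np.float64(19.6)] [np.float64(19.1), np.float64(19.6)]
coral_ring [np.float64(16.2), np.float64(15.9)] [np.float64(16.1), np.float64(15.9)]
```

View pics/fin.png

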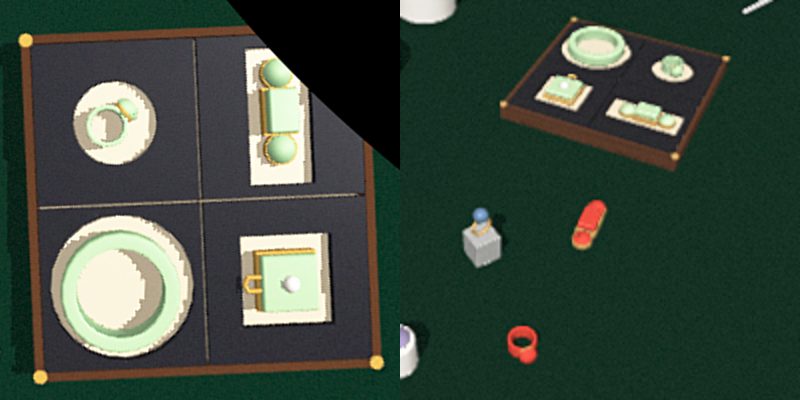

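All four pieces lie flat inside their recesses: ring (112,122), brooch (279,112), bangle (121,290), pendant (289,281). The coral pieces have not moved. Handing in.

```bash
python3 -c "from bench import *; print(hand_in())"
```

```text
the job is handed in; nothing more can be done
None
```

The job is handed in at about 36 s: the last pictures show all four jade pieces lying flat in their own recesses and the coral ring and brooch unmoved, but the hand-in returned no verdict.

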